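# Level the bark in the plant case and close it

### The arm

A 6-joint arm with a two-finger parallel gripper is mounted at the origin on a cart in front of the work surface, level with it; the furniture and walls round the work are solid. World frame = base frame: x ahead of the robot, y to its left, z up, the work surface at z = 0. Lengths are in m, angles in rad, forces in N, time in s.
With the tool pointing down it reaches from about 0.35 to 0.975 m from the base axis. Payload 4.9 kg.
Tool frame: the origin (TCP) lies on the front face of the gripper's body, between the roots of the fingers; the fingertips stand ctrl.finger_overhang ahead of it and the grasp point (between the pads) lies 54 mm ahead of it (ctrl.finger_overhang is the distance from the TCP to the fingertips, in m); z points along the fingers, y is the line along which they close (so a half turn about z gives the same grasp; the last joint's range is limited). The gripper opens to 85 mm and grips with 20 to 120 N. Pads are 22 mm wide; open, the fingers measure 114 mm over their backs; the gripper's body (76 mm by 85 mm) begins 54 mm behind the grasp point. The pads swing forward as they close: fully open they stand 13 mm farther back than shut.
Start: joints at [1.078, 0.053, 1.613, -0, 1.476, -0.119], TCP at [0.228, 0.582, 0.304] pointing down, gripper open.
Joint ranges: [-3.01, 3.01], [-1.01, 2.22], [0.06, 2.58], [-1.02, 4.17], [0.09, 2.62], [-3.14, 3.14]. Speed limits (rad/s): [2.57, 2.57, 3.14, 3.14, 3.14, 3.14].

### API

Orientations are given as a rotation vector (axis times angle).
In Python, from station import ctrl, vision gives the robot as it stands. The module is installed in compiled form; this text tells all that it offers.
- The arm moves only by the tool drive_tool, never from a script. Its argument "rows" is a list of rows, each a list of 2 entries, a list of its own where there are three numbers: the shift along the tool's x, y, z in m, then the turn about the tool's z in rad. A call has 1 to 10 rows; each row shifts and turns the commanded pose from where the row before left it, along the tool's axes as they then stand; what a row does not reach is not made up. A row lasts 1/10 s, in which the tool goes at most 50 mm and 8.59 degrees, less where a joint would pass 70% of its speed; a pose out of reach is approached as far as the arm can. A call with a gripper value outside its range is refused whole. "jaw" is the closure, from 0 (fully open) to 1 (shut), set as the call begins (left out, the last holds). The fingers move at their own pace and stop on an object; "grip_force" is the grip in N (left out, the last holds). Time passes only in rows, so rows that do not move let the fingers close. It gives the time, the measured TCP pose, the force, the opening and the grip force at its end, in the units of the state.
- ctrl.get_obs(): the state, without advancing time (a new reading comes with each control period).
- vision.get_image(name): name is "scene" or "top" or "wrist"; returns a dict with "image" (480x640x3 uint8, blue, green, red), "vertical_fov" (degrees; the focal length in pixels is half the picture's height over the tangent of half this angle, whatever the lens; pixels are square), "cx", "cy" (the principal point, pixels), "R" (3x3) and "t" (3): a world point X has camera coordinates R X + t. Camera axes: x right, y down, z forward; pixel columns grow to the right and rows downward; lengths in m; the calibration is good to about 2 mm. The wrist camera is an equidistant fisheye: a pixel r from the principal point sees the ray r / f radians off the axis. A picture is of the moment at which its call begins. There is no depth.
- ctrl.finish_job(): hands the job in; it is judged then, once.
The state is a dict: "t": time; "q": joint angles; "dq": joint speeds; "effort": joint torques, N m; "tool_pos": TCP position; "tool_rot": TCP orientation; "contact_force": force on the tool from outside, world axes, zero at the start; "wrist_torque": the same for the moment, N m; "opening": finger opening in m; "grip_force": force on a finger pad.
Only numpy, scipy, OpenCV 4.12 (cv2) and the standard library are available. Lean on these libraries where they do the work, as an engineer would, in place of code of your own. Each camera call takes 0.05 s, during which the arm holds its last target. There are 200 camera calls.

### The job

The coarse bark in the plant case has been tipped in as a heap. Rake it out with the hand rake (not with the gripper) into an even layer one piece deep over the whole bed, no piece lying on another and no bare patch left at either end, then lay the rake back on the desk and press the lid shut until its catch snaps. Leave the other things on the desk where they are.

Things in the scene. Friction and masses are not known exactly. Their poses are not given: they have to be found in the camera images.
- case: Fixed wooden trough on a grey drip tray, outer 156 (its x) x 340 (its y) mm. Origin: centre of its underside on the desk; x points to its back (hinge side), y along its length, z up. Inside 136 x 320, walls 10; inner floor 40 above the origin, rim 86. A spring catch stands at the middle of the front (-x) wall, up to 115 high and 25 in front of the wall
- bed (a point): centre of the case's inner floor
- lid (a joint): angle of the glazed lid (156 x 340 x 14 mm), hinged along the back rim: 0 = shut on the rim, grows as it opens; starts about 1.85 (leaning back past upright), limit 2.0. Stiff: stays where left, about 3 N at the free edge moves it. From 0.07 rad the catch resists; about 7 N down near the front edge snaps it past, then it stays at 0
- lid_hinge (a point): middle of the lid's hinge line, on the back rim (78 mm behind the case's centre, 86 mm above the desk)
- lid_edge (a point): middle of the lid's free (front) edge, on its upper/outer face, 156 mm from the hinge line and 14 mm off the lid's inner face; with the lid shut it is 100 mm above the desk
- rake: Hand rake, 160 g. Origin: grip point on the handle's axis; x along the handle to the head, tines point to -z. Flat-sided rubber-sleeved handle 20 wide (y), 30 high, x = -75 to +37 mm; steel neck to the head at x = +103, 102 wide (y); five tines 6 thick, tips at x = +100, 98 below the handle axis. Rests on tine tips and handle end, the handle sloping up to the head by 0.44 rad
- rake_tips (a point): middle of the row of tine tips
- rake_butt (a point): centre of the handle's free end
- bark_1: chunk of coarse bark, irregular, about 104 (its x) x 48 (its y) x 30 mm with sloping sides, 50 to 100 g; origin at its middle, 15 mm above what it lies flat on
- bark_2: chunk of coarse bark, irregular, about 104 (its x) x 48 (its y) x 30 mm with sloping sides, 50 to 100 g; origin at its middle, 15 mm above what it lies flat on
- bark_3: chunk of coarse bark, irregular, about 104 (its x) x 48 (its y) x 30 mm with sloping sides, 50 to 100 g; origin at its middle, 15 mm above what it lies flat on
- bark_4: chunk of coarse bark, irregular, about 104 (its x) x 48 (its y) x 30 mm with sloping sides, 50 to 100 g; origin at its middle, 15 mm above what it lies flat on
- bark_5: chunk of coarse bark, irregular, about 104 (its x) x 48 (its y) x 30 mm with sloping sides, 50 to 100 g; origin at its middle, 15 mm above what it lies flat on
- calculator: bystander: small flat desk calculator 150x100x27 mm, origin at the centre of its underside
- pen_box: bystander: upright black mesh pen holder 79x89x149 mm, origin at the centre of its underside
- stapler: bystander: large desk stapler 222x56x122 mm, origin at the centre of its underside
- jar: bystander: small round black can 47 across, 62 high mm, origin at the centre of its underside

How it is judged:
By the outcome, as a careful person would: the job done as asked, in the order asked, and still so for the second after the job is handed in, with the robot touching nothing.
It also fails if it takes over 72 s, if anything falls off the work surface, if the arm or the gripper's body presses on something with over 40 N, if the wrist force passes 120 N, or if a joint passes its speed limit or range.

## Working session

There is one attempt and no reset: what is moved stays moved. The work goes in short steps, Python scripts to look and compute and a tool call to move; the robot and the scene stay as the last step left them, time stands still between calls to the robot, and variables do not carry over. Pictures are saved under pics/ and viewed, at most 10 in all, crops included, and the job is handed in when it is done.

Besides the shell and the picture viewer there is one more tool, called after "Emit:" as name([rows], argument=value, ...), one row to a line, values as JSON. drive_tool: Moves the arm, as the interface text tells. Its arguments: {"type":"object","properties":{"rows":{"type":"array","items":{"type":"array"}},"jaw":{"type":"number"},"grip_force":{"type":"number"}},"required":["rows"]}

```bash
mkdir -p pics; cat > h.py <<'E'
import numpy as np, cv2
from station import ctrl, vision
from scipy.spatial.transform import Rotation as Ro
def foc(c): return 240/np.tan(np.radians(c["vertical_fov"])/2)
def ray(c,u,v,fish=False):
    f=foc(c); a=np.array([(u-c["cx"])/f,(v-c["cy"])/f])
    if fish:
        r=np.hypot(*a); d=np.array([*(a/max(r,1e-9)*np.sin(r)),np.cos(r)])
    else: d=np.array([*a,1.])
    R=np.array(c["R"]);t=np.array(c["t"]); return -R.T@t, R.T@d/np.linalg.norm(d)
def onz(c,u,v,z,fish=False):
    o,d=ray(c,u,v,fish); return o+d*(z-o[2])/d[2]
def proj(c,X):
    p=np.array(c["R"])@np.array(X)+np.array(c["t"]); f=foc(c); return np.array([c["cx"]+f*p[0]/p[2],c["cy"]+f*p[1]/p[2]])
def tri(c1,p1,c2,p2):
    o1,d1=ray(c1,*p1);o2,d2=ray(c2,*p2)
    s=np.linalg.lstsq(np.c_[d1,-d2],o2-o1,rcond=None)[0]; a=o1+d1*s[0];b=o2+d2*s[1]
    return (a+b)/2,np.linalg.norm(a-b)
E
python3 - <<'E'
from h import *
import pickle
for n in("scene","top"):
    c=vision.get_image(n); cv2.imwrite(f"pics/{n}0.png",c["image"]); pickle.dump(c,open(n+".pkl","wb"))
    print(n,c["vertical_fov"],-np.array(c["R"]).T@np.array(c["t"]))
o=ctrl.get_obs();print(ctrl.finger_overhang,{k:np.round(o[k],3) for k in o})
E
```

```text
scene 50.18940851768238 [-0.093601   -0.6927378   0.69026022]
top 46.899743475907215 [0.41569227 0.04094015 1.69071127]
0.0726 {'t': np.float64(0.1), 'q': array([ 1.078,  0.053,  1.614,  0.   ,  1.476, -0.119]), 'dq': array([ 0.002, -0.001, -0.001,  0.002, -0.   ,  0.001]), 'effort': array([ 0.0000e+00, -3.9491e+01, -3.7136e+01, -0.0000e+00,  4.0000e-03,
       -0.0000e+00]), 'tool_pos': array([0.228, 0.581, 0.303]), 'tool_rot': array([-5.840e-01, -3.086e+00,  3.000e-03]), 'contact_force': array([-0.092, -0.005, -0.019]), 'wrist_torque': array([ 0.   ,  0.011, -0.014]), 'grip_force': np.float64(0.0), 'opening': np.float64(0.086)}
```

View pics/scene0.png

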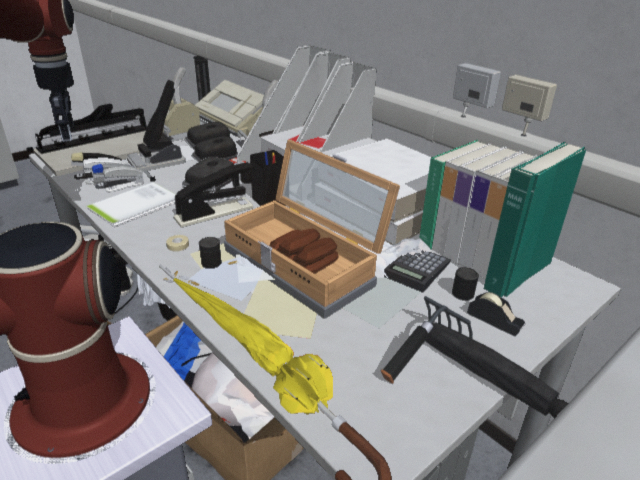

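View pics/top0.png

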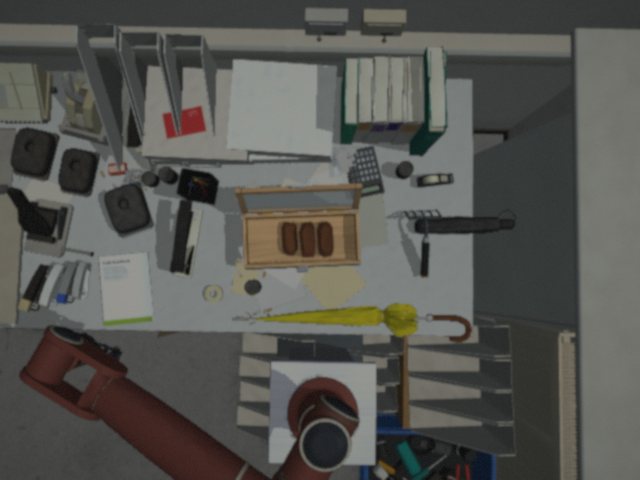

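```bash
python3 - <<'E'
import pickle,cv2,numpy as np
s=pickle.load(open("scene.pkl","rb"))["image"];t=pickle.load(open("top.pkl","rb"))["image"]
z=lambda im,x,y,w,h:cv2.resize(im[y:y+h,x:x+w],(400,300),interpolation=cv2.INTER_CUBIC)
a=np.hstack([z(s,370,285,134,100),z(s,215,130,200,150)]);b=np.hstack([z(t,380,190,134,100),z(t,228,172,160,120)])
cv2.imwrite("pics/m.png",np.vstack([a,b]))
E
```

```text
(no output)
```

View pics/m.png

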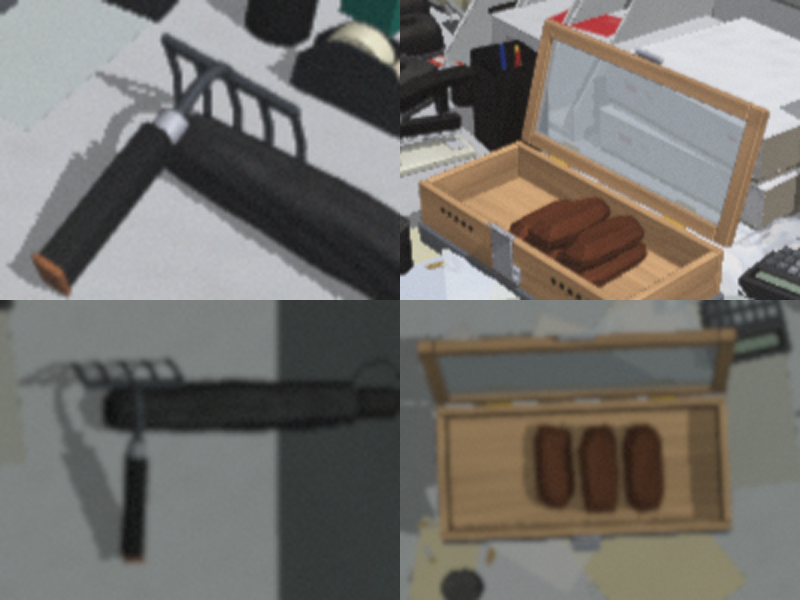

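```bash
python3 - <<'E'
from h import *
import pickle
s=pickle.load(open("scene.pkl","rb"));t=pickle.load(open("top.pkl","rb"))
print("butt",tri(t,(424.5,275.5),s,(387.4,376)),onz(t,424.5,275.5,.0136))
print("ferr",tri(t,(425.4,242.8),s,(425.5,329)),onz(t,425.4,242.8,.06))
# dark handle mask in top
im=t["image"]; g=im.max(2)
m=((g<45)*255).astype(np.uint8); m[:246]=0;m[278:]=0;m[:,:415]=0;m[:,436:]=0
ys,xs=np.nonzero(m); 
for r in range(246,278,3): k=xs[ys==r]; print(r,k.min() if len(k) else None,k.max() if len(k) else None,end='; ')
# case rim edges
hsv=cv2.cvtColor(im,cv2.COLOR_BGR2HSV); w=cv2.inRange(hsv,(8,70,60),(22,255,255)); w[:212]=0; w[285:]=0;w[:,:235]=0;w[:,372:]=0
n,l,st,_=cv2.connectedComponentsWithStats(w); i=1+st[1:,4].argmax(); print(st[i])
c=(l==i)
for u in (255,275,290,320,335,350): k=np.nonzero(c[:,u])[0]; print(u,k.min(),k.max(),end='; ')
print()
for v in (225,235,245,255,262): k=np.nonzero(c[v])[0]; print(v,k.min(),k.max(),onz(t,k.min()-.5,v,.086).round(3),onz(t,k.max()+.5,v,.086).round(3))
for u in (255,350): k=np.nonzero(c[:,u])[0]; print(onz(t,u,k.max()+.5,.086).round(3))
# scene rim corners, tri : front-right outer, front-left outer, back right
for a,b in (((360.2,266),(323,301)),((244.5,267),(225,220))): print(tri(t,a,s,b))
q=ctrl.get_obs(); print(Ro.from_rotvec(q["tool_rot"]).as_matrix().round(3))
# predicted case corners in scene
for cx,cy in ((.415,.093),):
  for dx,dy in((-.078,.17),(-.078,-.17),(.078,-.17),(.078,.17)): print(proj(t,(cx+dx,cy+dy,.086)).round(1),proj(s,(cx+dx,cy+dy,.086)).round(1))
E
```

```text
butt (array([ 0.4162351 , -0.30281549,  0.01937441]), np.float64(0.0030621443700204615)) [ 0.41514589 -0.30289909  0.0136    ]
ferr (array([ 0.5137037 , -0.29718998,  0.0673612 ]), np.float64(0.007719645963405607)) [ 0.51154376 -0.2957548   0.06      ]
246 423 427; 249 422 427; 252 422 427; 255 422 427; 258 422 427; 261 422 427; 264 422 427; 267 421 426; 270 421 426; 273 421 426; 276 None None; [ 243  212  117   56 5820]
255 212 267; 275 214 266; 290 212 265; 320 212 264; 335 212 264; 350 212 263; 
225 243 358 [0.552 0.242 0.086] [ 0.558 -0.095  0.086]
235 243 358 [0.523 0.242 0.086] [ 0.529 -0.096  0.086]
245 243 359 [0.494 0.241 0.086] [ 0.5   -0.099  0.086]
255 244 359 [0.465 0.237 0.086] [ 0.471 -0.099  0.086]
262 244 359 [0.445 0.237 0.086] [ 0.451 -0.099  0.086]
[0.43  0.203 0.086]
[ 0.446 -0.072  0.086]
(array([ 0.4405958 , -0.10529745,  0.05059155]), np.float64(0.0018748463831972314))
(array([0.43119384, 0.23267346, 0.08767705]), np.float64(0.0015006640552657812))
[[-0.931  0.365 -0.001]
 [ 0.365  0.931 -0.002]
 [ 0.    -0.002 -1.   ]]
[233.3 299.3] [181.9 228.5]
[351.3 301.4] [271.  301.2]
[352.  247.3] [333.1 270.2]
[234.8 245.3] [239.8 207.9]
```

Emit:
drive_tool([
  [[-0.028,-0.036,0],0],
  [[-0.028,-0.036,0],0],
  [[-0.028,-0.036,0],0],
  [[-0.028,-0.036,0],0],
  [[-0.028,-0.036,0],0],
  [[-0.028,-0.036,0],0],
  [[-0.028,-0.036,0],0],
  [[-0.028,-0.036,0],0],
  [[-0.028,-0.036,0],0],
  [[-0.028,-0.036,0],0],
])

```text
t: 1.1
tool_pos: [0.3572, 0.1427, 0.3036]
tool_rot: [0.583, 3.087, 0.0]
contact_force: [0.5, 0.7, -0.9]
opening: 0.0856
grip_force: 0.0
```

Emit:
drive_tool([
  [[-0.028,-0.036,0],0],
  [[-0.028,-0.036,0],0],
  [[-0.028,-0.036,0],0],
  [[-0.028,-0.036,0],0],
  [[-0.028,-0.036,0],0],
  [[-0.028,-0.036,0],0],
  [[-0.028,-0.036,0],0],
  [[-0.028,-0.036,0],0],
  [[-0.028,-0.036,0],0],
  [[-0.028,-0.036,0],0],
])

```text
t: 2.1
tool_pos: [0.4866, -0.2948, 0.3032]
tool_rot: [-0.584, -3.086, -0.001]
contact_force: [0.9, 0.9, 0.7]
opening: 0.0855
grip_force: 0.0
```

Emit:
drive_tool([
  [[0,0,0],-0.146],
  [[0,0,0],-0.146],
  [[0,0,0],-0.146],
  [[0,0,0],0],
])

```text
t: 2.5
tool_pos: [0.4864, -0.293, 0.3032]
tool_rot: [0.1, -3.139, -0.001]
contact_force: [-0.3, -0.8, 0.3]
opening: 0.0856
grip_force: 0.0
```

```bash
cat >> h.py <<'E'
C=np.array([.516,.0715]);YAW=.05
def case(x,y,z=0):
    c,s=np.cos(YAW),np.sin(YAW); return np.array([C[0]+c*x-s*y,C[1]+s*x+c*y,z])
E
python3 - <<'E'
from h import *
import pickle
s=pickle.load(open("scene.pkl","rb"));t=pickle.load(open("top.pkl","rb"))
o=[]
for c,(x,y,w,h) in ((s,(215,130,200,150)),(t,(228,172,160,120))):
    k=4 if c is s else 5
    im=cv2.resize(c["image"][y:y+h,x:x+w],None,fx=k,fy=k,interpolation=cv2.INTER_CUBIC)
    for a,b,z in ((.078,.17,.086),(.068,.16,.086)):
        P=np.array([(proj(c,case(i*a,j*b,z))-[x,y]+.5)*k for i,j in((1,1),(1,-1),(-1,-1),(-1,1))])
        cv2.polylines(im,[P.astype(np.int32)],True,(0,255,0),1)
    o.append(cv2.resize(im,(400,300)) if 0 else cv2.resize(im,(500,375)) )
cv2.imwrite("pics/ov.png",np.vstack([cv2.resize(i,(400,300)) for i in o]) if 0 else np.hstack([cv2.resize(i,(400,300)) for i in o]))
w=vision.get_image("wrist");cv2.imwrite("pics/w1.png",w["image"])
b=ctrl.get_obs();print(b["t"],b["q"].round(3),b["tool_pos"].round(4),Ro.from_rotvec(b["tool_rot"]).as_matrix().round(3))
# predicted rake in wrist
def pf(c,X):
    p=np.array(c["R"])@np.array(X)+np.array(c["t"]);f=foc(c);th=np.arctan2(np.hypot(p[0],p[1]),p[2]);u=p[:2]/np.hypot(p[0],p[1]);return np.array([c["cx"],c["cy"]])+f*th*u
for X in((.4155,-.3028,.0136),(.4835,-.298,.0455),(.517,-.2956,.061)): print(pf(w,X).round(1))
E
```

```text
2.55 [-0.673 -0.082  1.747 -0.     1.477 -2.305] [ 0.4864 -0.2929  0.3033] [[-0.998 -0.061 -0.001]
 [-0.061  0.998  0.001]
 [ 0.001  0.001 -1.   ]]
[316.7 127.4]
[316.9 203.4]
[317.1 244.3]
```

View pics/ov.png

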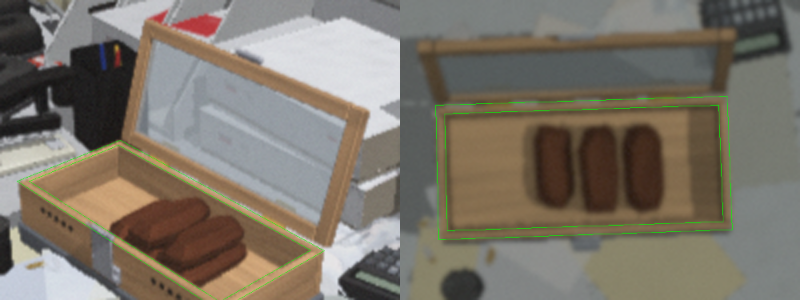

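View pics/w1.png

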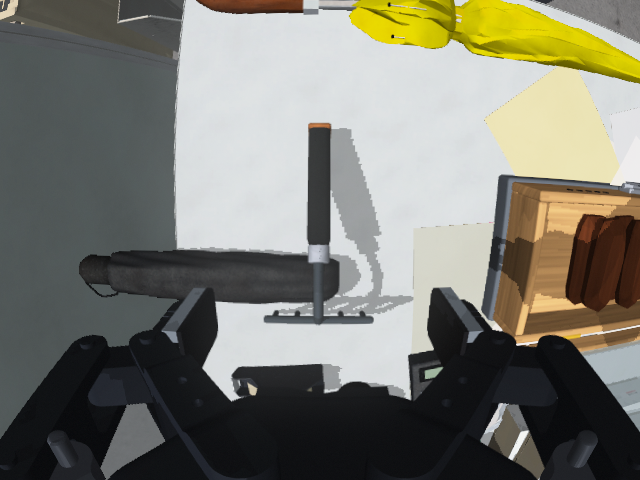

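Emit:
drive_tool([
  [[0.003,-0.004,0.03],0],
  [[0,0,0.04],0],
  [[0,0,0.04],0],
  [[0,0,0.04],0],
  [[0,0,0.03],0],
  [[0,0,0.02],0],
  [[0,0,0.004],0],
  [[0,0,0],0],
])

```text
t: 3.35
tool_pos: [0.4837, -0.2968, 0.0995]
tool_rot: [0.099, -3.139, -0.001]
contact_force: [-0.6, 0.3, 0.4]
opening: 0.0855
grip_force: 0.0
```

Emit:
drive_tool([
  [[0,0,0],0],
  [[0,0,0],0],
  [[0,0,0],0],
  [[0,0,0],0],
  [[0,0,0],0],
  [[0,0,0],0],
  [[0,0,0],0],
], jaw=1, grip_force=60)

```text
t: 4.05
tool_pos: [0.4842, -0.2973, 0.1006]
tool_rot: [-0.101, 3.139, -0.001]
contact_force: [-1.1, 1.4, 5.6]
opening: 0.0192
grip_force: 59.0
```

Emit:
drive_tool([
  [[0,0,-0.01],0],
  [[0,0,-0.02],0],
  [[0,0,-0.03],0],
  [[0,0,-0.04],0],
  [[0,0,-0.04],0],
  [[0,0,-0.01],0],
  [[0,0,0],0],
])

```text
t: 4.75
tool_pos: [0.4845, -0.2976, 0.252]
tool_rot: [-0.101, 3.137, -0.004]
contact_force: [0.4, -0.2, -2.1]
opening: 0.0193
grip_force: 58.8
```

```bash
python3 - <<'E'
from h import *
w=vision.get_image("wrist");s=vision.get_image("scene")
cv2.imwrite("pics/w2.png",np.hstack([cv2.resize(w["image"],(400,300)),cv2.resize(s["image"][150:450,240:640],(400,300))]))
E
```

```text
(no output)
```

View pics/w2.png

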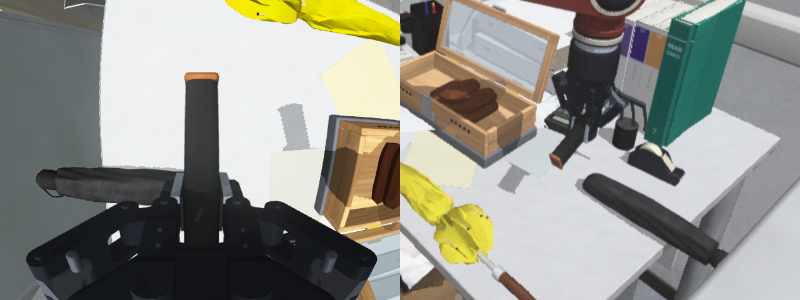

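Emit:
drive_tool([
  [[0,0,0],0.1437],
  [[0,0,0],0.1437],
  [[0,0,0],0.1437],
  [[0,0,0],0.1437],
  [[0,0,0],0.1437],
  [[0,0,0],0.1437],
  [[0,0,0],0.1437],
  [[0,0,0],0.1437],
  [[0,0,0],0.1437],
  [[0,0,0],0.1437],
])

```text
t: 5.85
tool_pos: [0.4827, -0.2962, 0.246]
tool_rot: [-1.994, -2.419, -0.0]
contact_force: [-0.3, -0.2, -1.3]
opening: 0.0193
grip_force: 58.6
```

Emit:
drive_tool([
  [[0,0,0],0.1437],
  [[0,0,0],0],
  [[0.035,0.002,0.01],0],
  [[0.045,0.002,0.02],0],
  [[0.045,0.001,0.02],0],
  [[0.02,0,0.01],0],
  [[0,0,0],0],
])

```text
t: 6.55
tool_pos: [0.4786, -0.1487, 0.1854]
tool_rot: [-2.147, -2.282, 0.003]
contact_force: [0.1, 0.0, -1.6]
opening: 0.0194
grip_force: 58.7
```

```bash
cat >> h.py <<'E'
def pitch():
    w=vision.get_image("wrist"); b=ctrl.get_obs(); hsv=cv2.cvtColor(w["image"],cv2.COLOR_BGR2HSV)
    m=cv2.inRange(hsv,(4,110,60),(16,255,255)); m[:, :260]=0; m[:,380:]=0; m[:20]=0; m[260:]=0
    n,l,st,ce=cv2.connectedComponentsWithStats(m)
    if n<2: return None
    R=Ro.from_rotvec(b["tool_rot"]).as_matrix(); g=b["tool_pos"]+R[:,2]*.054
    out=[]
    for i in range(1,n):
        if st[i,4]<40: continue
        o,d=ray(w,*ce[i],True); o=R.T@(o-g); d=R.T@d   # tool frame, x toward butt, z down
        # rake plane y=0: intersect
        p=o+d*(-o[1]/d[1]) if abs(d[1])>.3 else None
        bb=2*o@d; cc=o@o-.0755**2; D=bb*bb-4*cc
        s=(-bb-np.sqrt(D))/2 if D>0 else -bb/2
        p=o+d*s; out.append((st[i].tolist(),p.round(4).tolist(),round(float(np.arctan2(p[2],abs(p[0]))),3),D>0))
    return out
E
python3 - <<'E'
from h import *
print(pitch());b=ctrl.get_obs();print(b["t"],b["q"].round(2),b["tool_pos"].round(4),Ro.from_rotvec(b["tool_rot"]).as_matrix().round(3))
E
```

```text
[([264, 20, 116, 154, 13114], [0.081, 0.0001, -0.0087], -0.108, np.False_)]
6.6 [-0.45 -0.14  2.   -0.    1.29 -0.51] [ 0.4797 -0.1505  0.1872] [[-0.059  0.998 -0.004]
 [ 0.998  0.059  0.002]
 [ 0.002 -0.004 -1.   ]]
```

Emit:
drive_tool([
  [[0,0,0.003],0],
  [[0,0,0.006],0],
  [[0,0,0.006],0],
  [[0,0,0],0],
], grip_force=20)

```text
t: 7.0
tool_pos: [0.4828, -0.1562, 0.1791]
tool_rot: [2.155, 2.275, -0.004]
contact_force: [-2.8, -6.9, 10.6]
opening: 0.0191
grip_force: 60.3
```

Emit:
drive_tool([
  [[0,0,0.006],0],
  [[0,0,0.006],0],
  [[0,0,0.004],0],
  [[0,0,0],0],
])

```text
t: 7.4
tool_pos: [0.4847, -0.1567, 0.1643]
tool_rot: [2.153, 2.27, 0.002]
contact_force: [0.3, -7.4, 10.1]
opening: 0.0193
grip_force: 60.3
```

```bash
python3 - <<'E'
from h import *
w=vision.get_image("wrist");s=vision.get_image("scene")
cv2.imwrite("pics/w3.png",np.hstack([cv2.resize(w["image"],(400,300)),cv2.resize(s["image"][160:385,240:540],(400,300))]))
E
```

```text
(no output)
```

View pics/w3.png

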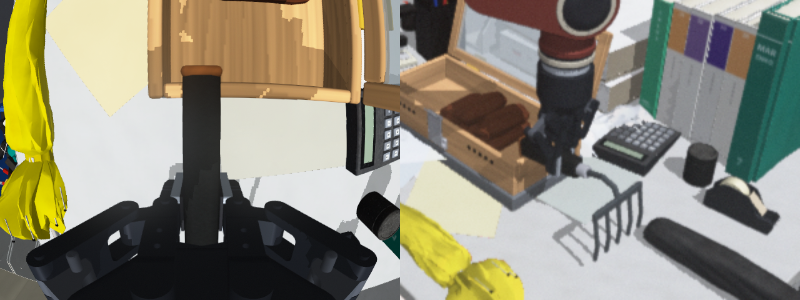

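Emit:
drive_tool([
  [[0,0,0.004],0],
  [[0,0,0.004],0],
  [[0,0,0],0],
])

```text
t: 7.8
tool_pos: [0.4852, -0.1574, 0.157]
tool_rot: [2.152, 2.268, 0.001]
contact_force: [1.5, -9.8, 10.6]
opening: 0.0195
grip_force: 60.9
```

Emit:
drive_tool([
  [[0,0,-0.005],0],
  [[0,0,-0.03],0],
  [[0,0,-0.04],0],
  [[0,0,-0.04],0],
  [[0,0,-0.02],0],
  [[0,0,0],0],
  [[0,0,0],0],
], grip_force=110, jaw=1)

```text
t: 8.5
tool_pos: [0.4808, -0.1525, 0.2851]
tool_rot: [-2.16, -2.28, 0.0]
contact_force: [-0.5, 0.5, -1.8]
opening: 0.0185
grip_force: 107.7
```

```bash
cat >> h.py <<'E'
def bark(c):
    im=c["image"];hsv=cv2.cvtColor(im,cv2.COLOR_BGR2HSV)
    return hsv
E
python3 - <<'E'
from h import *
import pickle
t0=pickle.load(open("top.pkl","rb"))
def cy(c,u,v,z): p=onz(c,u,v,z)[:2]-C; a=YAW; return np.array([np.cos(a)*p[0]+np.sin(a)*p[1],-np.sin(a)*p[0]+np.cos(a)*p[1]])*1000
g=t0["image"][:,:,2]
print(g[232:246:3,276:340].mean(0).round().astype(int).tolist())
for u in range(276,340,8): print(u,cy(t0,u,239,.1).round(0),cy(t0,u,239,.07).round(0))
b=ctrl.get_obs();print(b["t"],b["tool_pos"].round(4),b["grip_force"],Ro.from_rotvec(b["tool_rot"]).as_matrix().round(3)[:,0])
s=vision.get_image("scene");t=vision.get_image("top");w=vision.get_image("wrist")
cv2.imwrite("pics/r4.png",np.hstack([cv2.resize(s["image"][160:340,300:540],(400,300)),cv2.resize(t["image"][170:290,260:420],(400,300))]))
pickle.dump((s,t),open("r4.pkl","wb"))
E
```

```text
[130, 115, 103, 100, 96, 83, 64, 52, 53, 63, 69, 72, 73, 74, 73, 72, 70, 65, 55, 48, 54, 69, 79, 73, 59, 54, 56, 64, 71, 72, 71, 70, 69, 67, 67, 67, 65, 65, 68, 80, 79, 65, 51, 46, 51, 62, 67, 69, 69, 68, 66, 65, 64, 63, 62, 64, 79, 104, 123, 130, 132, 131, 133, 132]
276 [ 0. 72.] [ 2. 74.]
284 [-1. 49.] [ 1. 50.]
292 [-1. 26.] [ 0. 27.]
300 [-2.  3.] [-0.  3.]
308 [ -3. -20.] [ -1. -20.]
316 [ -4. -43.] [ -2. -44.]
324 [ -4. -66.] [ -3. -67.]
332 [ -5. -90.] [ -3. -91.]
8.5 [ 0.4808 -0.1525  0.2851] 107.69133925437927 [-0.054  0.999  0.   ]
```

View pics/r4.png

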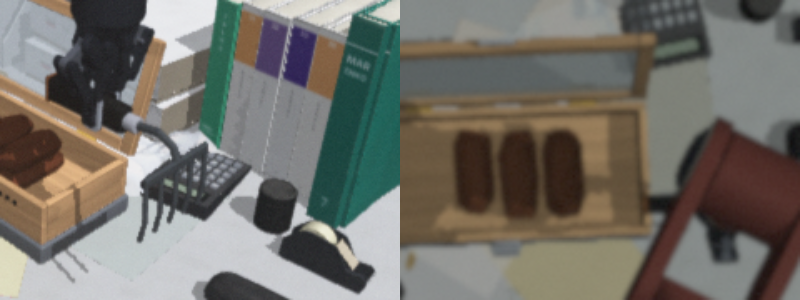

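```bash
python3 - <<'E'
from h import *
import pickle
s=pickle.load(open("scene.pkl","rb"))
for y in (.03,-.019,-.068):
  for z in (.1,.07):
    print(y,z,[((proj(s,case(x,y,z))-[215,130])*2+[400,0]).round(0).tolist() for x in(-.05,.045)])
S,T=pickle.load(open("r4.pkl","rb"))
# tips seen in r4 scene crop (scale .6): leftmost/rightmost tine tips
b=np.array([.4808,-.1525,.2851]);ax=np.array([.054,-.999,0])
for p in(0,.05,.1,.15):
  tip=b-[0,0,.054]+ax*(.1*np.cos(p)+.098*np.sin(p))+np.array([0,0,1])*(.1*np.sin(p)-.098*np.cos(p))
  print(p,tip.round(3),[((proj(S,tip+np.array([.999,.054,0])*k)-[300,160])/.6).round(1).tolist() for k in(-.048,.048)])
E
```

```text
0.03 0.1 [[510.0, 208.0], [574.0, 179.0]]
0.03 0.07 [[511.0, 231.0], [574.0, 201.0]]
-0.019 0.1 [[539.0, 225.0], [603.0, 195.0]]
-0.019 0.07 [[540.0, 249.0], [603.0, 218.0]]
-0.068 0.1 [[570.0, 244.0], [634.0, 212.0]]
-0.068 0.07 [[570.0, 268.0], [633.0, 235.0]]
0 [ 0.486 -0.252  0.133] [[134.1, 243.9], [191.1, 205.5]]
0.05 [ 0.486 -0.257  0.138] [[138.2, 242.2], [195.2, 203.7]]
0.1 [ 0.487 -0.262  0.144] [[142.1, 240.2], [199.2, 201.5]]
0.15 [ 0.487 -0.266  0.149] [[145.8, 237.8], [203.1, 199.1]]
```

Emit:
drive_tool([
  [[0.03,0.006,0],0],
  [[0.045,0.008,0],0],
  [[0.045,0.008,0],0],
  [[0.045,0.008,0],0],
  [[0.045,0.008,0],0],
  [[0.045,0.008,0],0],
  [[0.035,0,0],0],
  [[0,0,0],0],
  [[0,0,0],0],
])

```text
t: 9.55
tool_pos: [0.5106, 0.1404, 0.2841]
tool_rot: [-2.157, -2.282, 0.004]
contact_force: [-0.6, 0.7, -1.3]
opening: 0.0185
grip_force: 107.6
```

```bash
cat >> h.py <<'E'
def tip(p=.1):
    b=ctrl.get_obs(); R=Ro.from_rotvec(b["tool_rot"]).as_matrix()
    X=b["tool_pos"]+R[:,2]*(.054+.098*np.cos(p)-.1*np.sin(p))-R[:,0]*(.1*np.cos(p)+.098*np.sin(p))
    d=X[:2]-C;c,s=np.cos(YAW),np.sin(YAW)
    return (np.array([c*d[0]+s*d[1],-s*d[0]+c*d[1],X[2]])*1000).round(1), X, b
E
python3 - <<'E'
from h import *
r=tip();print(r[0],r[2]["t"],r[2]["tool_pos"].round(4))
import pickle
s=vision.get_image("scene");pickle.dump(s,open("s5.pkl","wb"))
x,y,w,h=215,110,200,150
im=cv2.resize(s["image"][y:y+h,x:x+w],(800,600),interpolation=cv2.INTER_CUBIC)
for k in(-.048,.048):
    p=(proj(s,r[1]+np.array([.999,.05,0])*k)-[x,y])*4; cv2.drawMarker(im,tuple(int(i) for i in p),(0,255,0),0,12)
cv2.imwrite("pics/s5.png",im)
E
```

```text
[ -1.7 -40.3 142.6] 9.55 [0.5106 0.1404 0.2841]
```

View pics/s5.png

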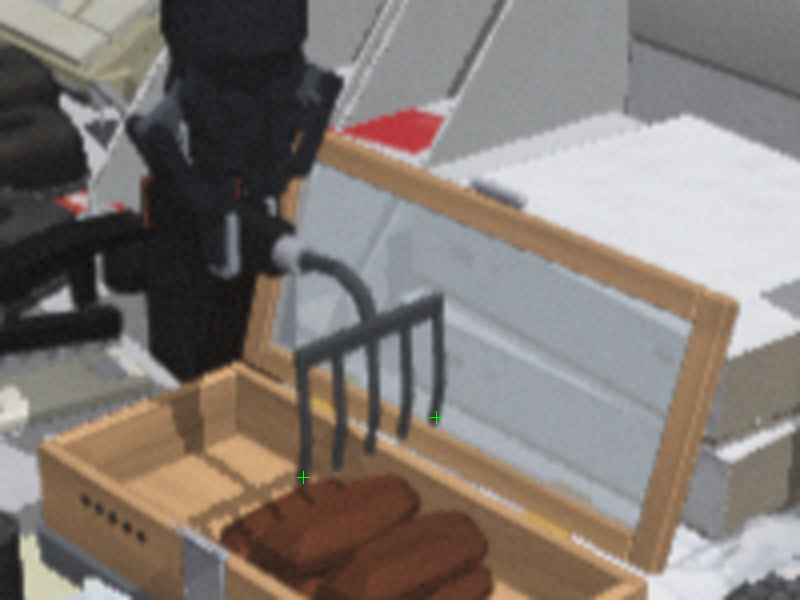

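Emit:
drive_tool([
  [[-0.001,0.001,0.02],0],
  [[0,0,0.02],0],
  [[0,0,0.01],0],
  [[0,0,0.005],0],
  [[0,0,0],0],
  [[0,0,0],0],
])

```text
t: 10.2
tool_pos: [0.5125, 0.139, 0.2313]
tool_rot: [-2.161, -2.28, -0.001]
contact_force: [0.4, 0.1, -1.9]
opening: 0.0187
grip_force: 107.7
```

```bash
python3 - <<'E'
from h import *
r=tip();print(r[0],r[2]["t"],r[2]["contact_force"].round(1))
E
```

```text
[  0.3 -41.6  89.7] 10.2 [ 0.4  0.1 -1.9]
```

Emit:
drive_tool([
  [[0,0,0.003],0],
  [[-0.003,0,0.001],0],
  [[-0.006,0,0],0],
  [[-0.006,0,0],0],
  [[-0.006,0,0],0],
  [[-0.006,0,0],0],
  [[-0.006,0,0],0],
  [[-0.006,0,0],0],
  [[-0.006,0,0],0],
  [[0,0,0],0],
])

```text
t: 11.2
tool_pos: [0.5148, 0.0934, 0.2269]
tool_rot: [2.161, 2.28, -0.0]
contact_force: [0.8, -0.4, -2.3]
opening: 0.0188
grip_force: 107.7
```

Emit:
drive_tool([
  [[-0.006,0,0],0],
  [[-0.006,0,0],0],
  [[-0.005,0,0],0],
  [[0,0,0],0],
  [[0,0,0],0],
])

```text
t: 11.7
tool_pos: [0.5156, 0.077, 0.2269]
tool_rot: [-2.161, -2.281, -0.0]
contact_force: [0.4, 0.3, -2.0]
opening: 0.019
grip_force: 107.7
```

```bash
cat >> h.py <<'E'
def prof(save=None):
    t=vision.get_image("top"); g=t["image"][:,:,2].astype(int)
    print([ (y,int(np.mean([g[tuple(np.round(proj(t,case(x,y/1000,.07))).astype(int)[::-1])] for x in(-.03,-.02,-.01,0,.01,.02,.03)]))) for y in range(-156,160,8)])
    if save: cv2.imwrite(save,t["image"])
    return t
E
python3 - <<'E'
from h import *
r=tip();print(r[0],r[2]["t"],r[2]["contact_force"].round(1))
s=vision.get_image("scene");t=vision.get_image("top")
cv2.imwrite("pics/s6.png",np.hstack([cv2.resize(s["image"][140:290,215:415],(400,300)),cv2.resize(t["image"][172:292,228:388],(400,300))]))
E
```

```text
[   0.4 -103.7   85.4] 11.7 [ 0.4  0.3 -2. ]
```

View pics/s6.png

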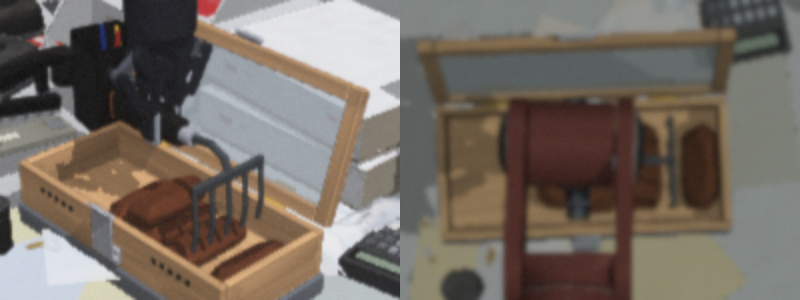

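Emit:
drive_tool([
  [[0,0,-0.02],0],
  [[0,0,-0.012],0],
  [[0.025,0,0],0],
  [[0.023,0,0],0],
  [[0,0,0],0],
  [[0,0,0.02],0],
  [[0,0,0.013],0],
  [[0,0,0],0],
  [[0,0,0],0],
])

```text
t: 12.7
tool_pos: [0.5129, 0.1247, 0.2256]
tool_rot: [-2.16, -2.28, 0.001]
contact_force: [-0.4, 0.7, -1.1]
opening: 0.0189
grip_force: 107.7
```

```bash
python3 - <<'E'
from h import *
r=tip();print(r[0],r[2]["t"],r[2]["contact_force"].round(1))
E
```

```text
[ -0.2 -56.   84.1] 12.7 [-0.4  0.7 -1.1]
```

Emit:
drive_tool([
  [[0.006,0,0],0],
  [[0.008,0,0],0],
  [[0.008,0,0],0],
  [[0.008,0,0],0],
  [[0.008,0,0],0],
  [[0.008,0,0],0],
  [[0.008,0,0],0],
  [[0.008,0,0],0],
])

```text
t: 13.5
tool_pos: [0.5096, 0.1877, 0.2259]
tool_rot: [2.16, 2.281, -0.0]
contact_force: [0.8, -0.7, -1.6]
opening: 0.0187
grip_force: 107.8
```

Emit:
drive_tool([
  [[0.008,0,0],0],
  [[0.008,0,0],0],
  [[0.008,0,0],0],
  [[0.008,0,0],0],
  [[0.008,0,0],0],
  [[0.008,0,0],0],
  [[0.008,0,0],0],
  [[0,0,0],0],
  [[0,0,0],0],
])

```text
t: 14.4
tool_pos: [0.5065, 0.2432, 0.2258]
tool_rot: [-2.16, -2.281, 0.0]
contact_force: [-0.8, -0.5, -1.6]
opening: 0.0185
grip_force: 107.7
```

```bash
python3 - <<'E'
from h import *
r=tip();print(r[0],r[2]["t"],r[2]["contact_force"].round(1))
import pickle
t=prof(); s=vision.get_image("scene");pickle.dump((s,t),open("s7.pkl","wb"))
E
```

```text
[-0.4 62.7 84.3] 14.4 [-0.8 -0.5 -1.6]
[(-156, 54), (-148, 72), (-140, 61), (-132, 57), (-124, 56), (-116, 61), (-108, 100), (-100, 108), (-92, 114), (-84, 68), (-76, 70), (-68, 73), (-60, 68), (-52, 50), (-44, 87), (-36, 75), (-28, 72), (-20, 73), (-12, 72), (-4, 58), (4, 76), (12, 105), (20, 133), (28, 146), (36, 146), (44, 147), (52, 147), (60, 143), (68, 96), (76, 57), (84, 68), (92, 62), (100, 59), (108, 51), (116, 49), (124, 55), (132, 64), (140, 58), (148, 63), (156, 78)]
```

Emit:
drive_tool([
  [[0,0,-0.02],0],
  [[0,0,-0.03],0],
  [[-0.045,0,0],0],
  [[-0.05,0,0],0],
  [[-0.05,0,0],0],
  [[-0.05,0,0],0],
  [[0,0,0],0],
])

```text
t: 15.2
tool_pos: [0.5174, 0.043, 0.2762]
tool_rot: [2.168, 2.271, -0.002]
contact_force: [0.7, 0.8, -2.2]
opening: 0.0184
grip_force: 107.7
```

```bash
python3 - <<'E'
from h import *
r=tip();print(r[0],r[2]["t"],r[2]["contact_force"].round(1))
import pickle
t=prof(); s=vision.get_image("scene");pickle.dump((s,t),open("s8.pkl","wb"))
# rectified ascii map of case at z=.07 : x rows (back first), y columns (+y first)
for c,n in((t,"top"),(s,"scene")):
    hsv=cv2.cvtColor(c["image"],cv2.COLOR_BGR2HSV);g=c["image"][:,:,2]
    print(n)
    for x in range(64,-70,-12):
        row=""
        for y in range(158,-160,-5):
            u,v=np.round(proj(c,case(x/1000,y/1000,.07 if n=="top" else .055))).astype(int); row+=str(min(9,int(g[v,u])//20))
        print("%4d"%x,row)
E
```

```text
[  -0.3 -138.1  134.9] 15.2 [ 0.7  0.8 -2.2]
[(-156, 52), (-148, 62), (-140, 45), (-132, 54), (-124, 53), (-116, 44), (-108, 75), (-100, 81), (-92, 80), (-84, 67), (-76, 59), (-68, 63), (-60, 65), (-52, 63), (-44, 64), (-36, 61), (-28, 62), (-20, 59), (-12, 66), (-4, 63), (4, 72), (12, 77), (20, 85), (28, 82), (36, 78), (44, 80), (52, 68), (60, 65), (68, 61), (76, 64), (84, 66), (92, 64), (100, 48), (108, 53), (116, 59), (124, 59), (132, 54), (140, 59), (148, 96), (156, 90)]
top
  64 3344444444555555555543234432333333333333333333333333333465443343
  52 4555432224566777777742333332334444444443434443333333343255532354
  40 3554222333222443233432343333444444444444444444432234443222222233
  28 3554222222222222222212234333333434444444444444442244442122222332
  16 3554222222222222222212344322333333333333333333332344442122222322
   4 3543233322222322223333344332333333333333333333222333431222212222
  -8 4443222222222333333334443333322222222222233222222433422222222232
 -20 4443223333323333333344444366654422222122222222223444444222222332
 -32 554332333333333333345444436665442232122123222332343
[... 369 characters left out ...]

  40 4333333333333333322399999999983333335553224445454459994355799887
  28 4433333334434345532225999999955443335533443333455448994345799888
  16 4333333344555555554443477887754443335554444445554448994345699888
   4 4433444445555555544444499999995443345334443333555437963344799888
  -8 4445555445555555544444699999996443335554445445555436963445799888
 -20 5434455445555555444443699999998445555334334334555535983455699888
 -32 7774444445445555444433899999999444445543234444555444998344899877
 -44 9999999999999999788888767999999999999999999999999999999989999777
 -56 6556556565565666666644444455666666666666666666666656666666666677
 -68 6666255453353542566666644454555666666666666546455454553556666666
```

```bash
cat >> h.py <<'E'
def maps(s,t,zs=(.07,.1),xs=range(60,-61,-10)):
    for c,n,z in [(t,"top",zs[0])]+[(s,"scene",z) for z in zs]:
        im=cv2.GaussianBlur(c["image"],(3,3),0).astype(float); hsv=cv2.cvtColor(c["image"],cv2.COLOR_BGR2HSV)
        print(n,z)
        for x in xs:
            row=""
            for y in range(158,-160,-4):
                u,v=np.round(proj(c,case(x/1000,y/1000,z))).astype(int); h,sa,va=hsv[v,u]
                row+="." if not(sa>80 and (h<11 or h>170)) else str(min(9,va//16))
            print("%4d"%x,row)
E
python3 - <<'E'
from h import *
import pickle
s,t=pickle.load(open("s8.pkl","rb")); maps(s,t)
E
```

```text
top 0.07
  60 ............................444544344455554445455444444444444444444.............
  50 ..........3.................44445334454555445544445455554554544444..............
  40 .......3.33.33..............454443355555555555555555555555543345555.............
  30 ......3.33.....233....3....344454344444545555555555555555555334455....2.3....3..
  20 ......33.3.3....3.3333.3...444554334444444444444444444445444334455....3.33....3.
  10 ......3.3...3.2.3.33..3...3445553334444444444444444444444443345455..............
   0 .......3..33.2234......4...455553333333333334433344444443332345555...23.32...4..
 -10 ......333.3.33......4..4..5555444..3333333333333333333322222344554.......3...4..
 -20 .............333444..4.....55554........3332..2....22222222335555.....3333...4..
 -30 ......3.4.......44........555554.........34..............44344555......33....4..
 -40 .................44.......55554...........3..........33...3345555.....22........
 -50 ....................4.....55554............................34555................
 -60 .........................555554.......................
[... 1583 characters left out ...]
............
  10 ....................54.33.......................................................
   0 ..................44444343434.44443.................65434566....55555566........
 -10 ..................4444444444444.444433..............554344666...5555666665....64
 -20 ................554444444555545556654.3...........755544456444556444466.65.....4
 -30 .................44444.445667766666655554.........5655444566655566556666655...54
 -40 .................444445456677666666655554..........655444664555.44446666654....4
 -50 .................446666665667666666555554..........656.44466654566556666655...44
 -60 ..................4.677665666666666555555..........655.65.44554444456667665....5
```

Emit:
drive_tool([
  [[0.047,0,0],0],
  [[0.047,0,0],0],
  [[0,0,0],0],
  [[0,0,0.03],0],
  [[0,0,0.025],0],
  [[0,0,0.012],0],
  [[0,0,0.005],0],
  [[0,0,0],0],
])

```text
t: 16.1
tool_pos: [0.5118, 0.1425, 0.2035]
tool_rot: [-2.159, -2.28, 0.0]
contact_force: [-0.2, -1.4, -1.7]
opening: 0.0183
grip_force: 107.7
```

```bash
python3 - <<'E'
from h import *
r=tip();print(r[0],r[2]["t"],r[2]["contact_force"].round(1))
E
```

```text
[ -0.3 -38.   61.9] 16.1 [-0.2 -1.4 -1.7]
```

Emit:
drive_tool([
  [[0.004,0,0.003],0],
  [[0.004,0,0.002],0],
  [[0.004,0,0],0],
  [[0.004,0,0],0],
  [[0.003,0,0],0],
  [[0,0,0],0],
  [[-0.003,0,0],0],
  [[0,0,-0.03],0],
  [[0,0,-0.03],0],
  [[0,0,0],0],
])

```text
t: 17.1
tool_pos: [0.5135, 0.1581, 0.2642]
tool_rot: [2.157, 2.277, 0.012]
contact_force: [1.2, 0.1, -2.0]
opening: 0.0185
grip_force: 108.1
```

Emit:
drive_tool([
  [[0.04,0,0],0],
  [[0.04,0,0],0],
  [[0.038,0,0],0],
  [[0,0,0],0],
  [[0,0,0],0],
])

```text
t: 17.6
tool_pos: [0.5043, 0.2761, 0.2575]
tool_rot: [-2.158, -2.282, 0.003]
contact_force: [-0.9, 0.3, -1.8]
opening: 0.0184
grip_force: 107.9
```

```bash
python3 - <<'E'
from h import *
r=tip();print(r[0],r[2]["t"],r[2]["contact_force"].round(1))
prof()
E
```

```text
[ -1.1  95.5 116.1] 17.6 [-0.9  0.3 -1.8]
[(-156, 54), (-148, 72), (-140, 60), (-132, 56), (-124, 57), (-116, 61), (-108, 99), (-100, 108), (-92, 114), (-84, 68), (-76, 69), (-68, 72), (-60, 68), (-52, 51), (-44, 90), (-36, 106), (-28, 140), (-20, 145), (-12, 123), (-4, 72), (4, 74), (12, 73), (20, 71), (28, 55), (36, 88), (44, 115), (52, 136), (60, 84), (68, 72), (76, 76), (84, 75), (92, 70), (100, 49), (108, 51), (116, 67), (124, 73), (132, 62), (140, 59), (148, 90), (156, 89)]
```

Emit:
drive_tool([
  [[0.007,0.001,0.02],0],
  [[0,0,0.02],0],
  [[0,0,0.01],0],
  [[0,0,0.005],0],
  [[0,0,0],0],
  [[0,0,0],0],
])

```text
t: 18.25
tool_pos: [0.5059, 0.2827, 0.2047]
tool_rot: [2.161, 2.28, 0.002]
contact_force: [0.0, 0.1, -1.4]
opening: 0.0187
grip_force: 107.9
```

```bash
python3 - <<'E'
from h import *
r=tip();print(r[0],r[2]["t"],r[2]["contact_force"].round(1))
E
```

```text
[  1.  102.2  63.1] 18.25 [ 0.   0.1 -1.4]
```

Free at z 63 mm between the two, so they lie side by side. Go deeper and ease A towards the end.

Emit:
drive_tool([
  [[0.001,0,0.004],0],
  [[0.003,0,0.002],0],
  [[0.003,0,0],0],
  [[0.003,0,0],0],
  [[0.002,0,0],0],
  [[0,0,0],0],
  [[-0.002,0,0],0],
])

```text
t: 18.95
tool_pos: [0.506, 0.2896, 0.1974]
tool_rot: [2.152, 2.276, -0.009]
contact_force: [3.8, -10.2, -1.9]
opening: 0.0186
grip_force: 107.8
```

Emit:
drive_tool([
  [[0,0,-0.03],0],
  [[0,0,-0.04],0],
  [[-0.05,0,0],0],
  [[-0.05,0,0],0],
  [[-0.05,0,0],0],
  [[-0.05,0,0],0],
  [[-0.05,0,0],0],
  [[-0.05,0,0],0],
  [[-0.02,0,0],0],
  [[0,0,0],0],
])

```text
t: 19.95
tool_pos: [0.5225, -0.0289, 0.2681]
tool_rot: [2.165, 2.276, 0.001]
contact_force: [0.4, 0.7, -1.3]
opening: 0.0186
grip_force: 108.4
```

```bash
python3 - <<'E'
from h import *
r=tip();print(r[0],r[2]["t"],r[2]["contact_force"].round(1),r[2]["tool_pos"].round(3))
t=prof();s=vision.get_image("scene");maps(s,t,(.07,),xs=range(60,-61,-15))
E
```

```text
[   1.5 -209.9  126.6] 19.95 [ 0.4  0.7 -1.3] [ 0.522 -0.029  0.268]
[(-156, 63), (-148, 65), (-140, 64), (-132, 63), (-124, 59), (-116, 59), (-108, 56), (-100, 61), (-92, 69), (-84, 63), (-76, 63), (-68, 65), (-60, 76), (-52, 79), (-44, 70), (-36, 67), (-28, 120), (-20, 138), (-12, 114), (-4, 61), (4, 64), (12, 63), (20, 60), (28, 52), (36, 86), (44, 112), (52, 119), (60, 112), (68, 60), (76, 53), (84, 61), (92, 65), (100, 57), (108, 80), (116, 97), (124, 67), (132, 65), (140, 60), (148, 49), (156, 50)]
top 0.07
  60 ......................................................45555444555555544444444444
  45 ..3..333..............................3..............455554445555555555544555544
  30 ...3...3........33.3.3..........3.33.33.............4555543444444444455545555555
  15 ...3.333......3.3333322...........3.....3..........45555433443444444444444444444
   0 ....3.44.4....344..3............33...4............445554323333333333333334444444
 -15 .33....44.............2..........3..444..........5555444.4..4........22222333322
 -30 ..3.4...........44...44..........33.4.44.........555544.....
[... 277 characters left out ...]
............
  45 .444444.3.................................................................5.....
  30 .44444443.333.....4433334..........4.44444444..........444.4.5665........4......
  15 .456667654.333..44.4343.4433......4443344444433.......6555556666433....44566....
   0 .555667645554345654444445554......55666666666554.......666656666643......444....
 -15 .555667755555.346654.4444.433......6666666666655......7566655666653....545667...
 -30 ...55566655554356666667665433......6666666676554.......66655666674.....45665....
 -45 ......666555443.55666777666443.......5555676654.........55555776755.....4466....
 -60 ................................................................................
```

Emit:
drive_tool([
  [[-0.036,-0.019,0],0],
  [[-0.036,-0.019,0],0],
  [[-0.036,-0.019,0],0],
  [[-0.036,-0.02,0],0],
  [[-0.036,-0.02,0],0],
  [[0,0,0.04],0],
  [[0,0,0.04],0],
  [[0,0,0.03],0],
  [[0,0,0.01],0],
  [[0,0,0],0],
])

```text
t: 21.05
tool_pos: [0.4356, -0.2102, 0.1481]
tool_rot: [-2.157, -2.282, 0.0]
contact_force: [1.0, -0.4, -1.2]
opening: 0.0188
grip_force: 108.4
```

Emit:
drive_tool([
  [[0,0,0.004],0],
  [[0,0,0.006],0],
  [[0,0,0.006],0],
  [[0,0,0.006],0],
  [[0,0,0],0],
], grip_force=20, jaw=1)

```text
t: 21.55
tool_pos: [0.4391, -0.2109, 0.1306]
tool_rot: [2.152, 2.279, 0.008]
contact_force: [0.5, 8.1, 13.8]
opening: 0.0188
grip_force: 114.3
```

```bash
python3 - <<'E'
from h import *
r=tip();print(r[0],r[1].round(3),r[2]["t"],r[2]["contact_force"].round(1),r[2]["tool_pos"].round(4),r[2]["grip_force"])
E
```

```text
[ -89.  -387.7  -10.7] [ 0.446 -0.32  -0.011] 21.55 [ 0.5  8.1 13.8] [ 0.4391 -0.2109  0.1306] 114.27756071090698
```

Emit:
drive_tool([
  [[0,0,0.004],0],
  [[0,0,0.005],0],
  [[0,0,0.005],0],
  [[0,0,0.004],0],
  [[0,0,0.003],0],
  [[0,0,0],0],
])

```text
t: 22.15
tool_pos: [0.4387, -0.212, 0.109]
tool_rot: [2.151, 2.278, 0.003]
contact_force: [1.6, 5.3, 12.2]
opening: 0.0188
grip_force: 117.3
```

Emit:
drive_tool([
  [[0,0,0.003],0],
  [[0,0,0.003],0],
  [[0,0,0],0],
])

```text
t: 22.45
tool_pos: [0.4388, -0.2121, 0.1031]
tool_rot: [2.151, 2.278, 0.003]
contact_force: [0.6, 6.1, 12.8]
opening: 0.0186
grip_force: 117.6
```

Emit:
drive_tool([
  [[0,0,0.002],0],
  [[0,0,0],0],
])

```text
t: 22.65
tool_pos: [0.4388, -0.2122, 0.1013]
tool_rot: [2.152, 2.278, 0.003]
contact_force: [0.2, 7.3, 13.8]
opening: 0.0186
grip_force: 118.0
```

Emit:
drive_tool([
  [[0,0,0],0],
  [[0,0,0],0],
  [[0,0,0],0],
  [[0,0,0],0],
  [[0,0,0],0],
  [[0,0,0],0],
], jaw=0)

```text
t: 23.25
tool_pos: [0.435, -0.2116, 0.0967]
tool_rot: [-2.16, -2.28, 0.0]
contact_force: [0.2, -0.4, 1.0]
opening: 0.0854
grip_force: 0.0
```

Emit:
drive_tool([
  [[0,0,-0.01],0],
  [[0,0,-0.03],0],
  [[0,0,-0.04],0],
  [[0,0,-0.04],0],
  [[0,0,-0.05],0],
  [[0,0,-0.05],0],
  [[0,0,-0.03],0],
  [[0,0,0],0],
])

```text
t: 24.05
tool_pos: [0.4366, -0.2126, 0.3546]
tool_rot: [2.152, 2.272, 0.003]
contact_force: [-0.5, -0.0, 1.1]
opening: 0.0854
grip_force: 0.0
```

```bash
python3 - <<'E'
from h import *
b=ctrl.get_obs();print(b["t"],b["tool_pos"].round(4),b["opening"],b["q"].round(2))
w=vision.get_image("wrist")
im=w["image"];print("handle dark rows:");g=im.max(2)
for v in range(60,300,24):
    k=np.nonzero(g[v,220:420]<70)[0]; print(v,(k.min()+220,k.max()+220,len(k)) if len(k) else None,end=' ')
# lid edge by hue in scene: print top view wood columns x profile at several y beyond the hinge
s=vision.get_image("scene")
for a in(1.75,1.8,1.85,1.9):
    def L(y,r,o): return case(.078-r*np.cos(a)+0*o, y, .086+r*np.sin(a))
    # direction from hinge to free edge at angle a: (-cos a,0,sin a)
    print(a,[proj(s,L(y,.156,0)).round(1).tolist() for y in(.17,-.17)],L(0,.156,0).round(3))
E
```

```text
24.05 [ 0.4366 -0.2126  0.3546] 0.08540455637495252 [-0.61 -0.32  1.87  0.    1.58 -0.66]
handle dark rows:
60 (np.int64(362), np.int64(365), 4) 84 None 108 None 132 (np.int64(313), np.int64(330), 18) 156 (np.int64(313), np.int64(330), 18) 180 (np.int64(313), np.int64(331), 19) 204 (np.int64(313), np.int64(331), 19) 228 None 252 (np.int64(408), np.int64(419), 12) 276 (np.int64(404), np.int64(419), 16) 1.75 [[281.7, 139.2], [391.6, 186.0]] [0.622 0.077 0.24 ]
1.8 [[284.1, 139.1], [393.9, 185.6]] [0.629 0.077 0.238]
1.85 [[286.5, 139.1], [396.2, 185.4]] [0.637 0.078 0.236]
1.9 [[288.9, 139.3], [398.4, 185.4]] [0.644 0.078 0.234]
```

Emit:
drive_tool([
  [[0.025,0.025,0],0],
  [[0.031,0.032,0],0],
  [[0.031,0.032,0],0],
  [[0.031,0.032,0],0],
  [[0.031,0.032,0],0],
  [[0.031,0.032,0],0],
  [[0.031,0.032,0],0],
  [[0.031,0.032,0],0],
  [[0.008,0.009,0],0],
  [[0,0,0],0],
], jaw=1)

```text
t: 25.15
tool_pos: [0.6791, 0.0532, 0.3439]
tool_rot: [-2.156, -2.281, 0.005]
contact_force: [-0.6, -0.3, 0.8]
opening: 0.0004
grip_force: 0.0
```

```bash
cat >> h.py <<'E'
def tc():
    b=ctrl.get_obs(); d=b["tool_pos"][:2]-C;c,s=np.cos(YAW),np.sin(YAW)
    return (np.array([c*d[0]+s*d[1],-s*d[0]+c*d[1],b["tool_pos"][2]])*1000).round(1),b["t"],b["contact_force"].round(1),b["opening"].round(3),Ro.from_rotvec(b["tool_rot"]).as_matrix()[:2,0].round(3)
E
python3 - <<'E'
from h import *
print(tc())
# stack height check: white stack front edge: top view brightness along column u
t=vision.get_image("top");g=t["image"][:,:,2]
for v in(150,155,160,165): print(v,[onz(t,300,v,z)[0].round(3) for z in(.05,.1,.2)])
E
```

```text
Traceback (most recent call last):
  File "h.py", line 63, in tc
    return (np.array([c*d[0]+s*d[1],-s*d[0]+c*d[1],b["tool_pos"][2]])*1000).round(1),b["t"],b["contact_force"].round(1),b["opening"].round(3),Ro.from_rotvec(b["tool_rot"]).as_matrix()[:2,0].round(3)
                                                                                                                        ^^^^^^^^^^^^^^^^^^
AttributeError: 'float' object has no attribute 'round'
```

Emit:
drive_tool([
  [[0,0.002,0.02],0],
  [[0,0,0.015],0],
  [[0,0,0.01],0],
  [[0,0,0],0],
])

```text
t: 25.55
tool_pos: [0.6797, 0.0512, 0.2988]
tool_rot: [-2.159, -2.277, 0.006]
contact_force: [-0.8, -0.2, -0.8]
opening: 0.0003
grip_force: 0.0
```

Emit:
drive_tool([
  [[0,0,0.012],0],
  [[0,0,0.01],0],
  [[0,0,0],0],
])

```text
t: 25.85
tool_pos: [0.6804, 0.052, 0.2777]
tool_rot: [-2.159, -2.279, 0.003]
contact_force: [-0.4, -0.3, -0.1]
opening: -0.0001
grip_force: 0.0
```

```bash
sed -i 's/b\["opening"\].round(3)/b["opening"]/' h.py; python3 -c "
from h import *
print(tc())"
```

```text
(array([163.2, -27.7, 277.7]), 25.85, array([-0.4, -0.3, -0.1]), -0.00013600405442514894, array([-0.054,  0.999]))
```

Emit:
drive_tool([
  [[0,-0.008,0],0],
  [[0,-0.008,0],0],
  [[0,-0.01,0],0],
  [[0,-0.012,0],0],
  [[0,-0.012,0],0],
  [[0,-0.012,0],0],
  [[0,-0.012,0],0],
  [[0,0,0],0],
])

```text
t: 26.65
tool_pos: [0.6055, 0.0481, 0.2795]
tool_rot: [-2.159, -2.28, 0.002]
contact_force: [0.5, 0.0, -0.0]
opening: 0.0
grip_force: 0.0
```

Emit:
drive_tool([
  [[0,-0.012,0],0],
  [[0,-0.012,0],0],
  [[0,-0.012,0],0],
  [[0,-0.012,0],0],
  [[0,-0.012,0],0],
  [[0,-0.005,0],0],
  [[0,0,0],0],
])

```text
t: 27.35
tool_pos: [0.5415, 0.0445, 0.2802]
tool_rot: [-2.16, -2.281, 0.001]
contact_force: [0.5, -0.4, 1.2]
opening: -0.0001
grip_force: 0.0
```

```bash
python3 -c "
from h import *
print(tc())"
```

```text
(array([ 24.1, -28.2, 280.2]), 27.35, array([ 0.5, -0.4,  1.2]), -0.0001482672453736726, array([-0.054,  0.999]))
```

Emit:
drive_tool([
  [[0,-0.007,0.009],0],
  [[0,-0.007,0.009],0],
  [[0,-0.007,0.009],0],
  [[0,-0.008,0.01],0],
  [[0,-0.008,0.01],0],
  [[0,-0.008,0.011],0],
  [[0,0,0],0],
])

```text
t: 28.05
tool_pos: [0.4953, 0.0422, 0.219]
tool_rot: [-2.158, -2.278, 0.005]
contact_force: [0.1, 0.3, -0.5]
opening: -0.0001
grip_force: 0.0
```

Emit:
drive_tool([
  [[0,-0.004,0.008],0],
  [[0,-0.004,0.008],0],
  [[0,-0.004,0.008],0],
  [[0,-0.002,0.008],0],
  [[0,-0.002,0.006],0],
  [[0,0,0],0],
])

```text
t: 28.65
tool_pos: [0.4805, 0.0413, 0.1824]
tool_rot: [-2.159, -2.279, 0.003]
contact_force: [-1.0, 0.6, -0.9]
opening: -0.0
grip_force: 0.0
```

```bash
python3 -c "
from h import *
print(tc())"
```

```text
(array([-36.9, -28.4, 182.4]), 28.65, array([-1. ,  0.6, -0.9]), -4.322033713698779e-05, array([-0.054,  0.999]))
```

Emit:
drive_tool([
  [[0,0,0.004],0],
  [[0,0,0.004],0],
  [[0,0,0.002],0],
  [[0,0,0],0],
])

```text
t: 29.05
tool_pos: [0.4815, 0.0412, 0.1742]
tool_rot: [-2.16, -2.281, 0.001]
contact_force: [-2.4, -0.2, 3.7]
opening: 0.0
grip_force: 1.7
```

Emit:
drive_tool([
  [[0,0,0.003],0],
  [[0,0,0.002],0],
  [[0,0,0],0],
])

```text
t: 29.35
tool_pos: [0.4813, 0.0413, 0.1682]
tool_rot: [-2.16, -2.28, 0.001]
contact_force: [-0.2, -0.3, 0.3]
opening: -0.0004
grip_force: 0.0
```

Emit:
drive_tool([
  [[0,0,0.003],0],
  [[0,0,0.002],0],
  [[0,0,0],0],
])

```text
t: 29.65
tool_pos: [0.4819, 0.0413, 0.1674]
tool_rot: [-2.159, -2.28, 0.002]
contact_force: [-11.2, -0.3, 20.8]
opening: 0.0001
grip_force: 10.5
```

Emit:
drive_tool([
  [[0,0,0.002],0],
  [[0,0,0.002],0],
  [[0,0,0],0],
])

```text
t: 29.95
tool_pos: [0.4823, 0.0413, 0.1671]
tool_rot: [-2.158, -2.28, 0.004]
contact_force: [-23.2, -0.1, 42.8]
opening: 0.0001
grip_force: 21.1
```

Emit:
drive_tool([
  [[0,0,-0.01],0],
  [[0,0,-0.03],0],
  [[0,0,-0.04],0],
  [[0,0,-0.04],0],
  [[-0.04,-0.02,-0.02],0],
  [[-0.05,-0.02,0],0],
  [[-0.05,-0.02,0],0],
  [[-0.05,-0.01,0],0],
  [[-0.05,0,0],0],
  [[0,0,0],0],
])

```text
t: 30.95
tool_pos: [0.4266, -0.1986, 0.2998]
tool_rot: [2.168, 2.272, -0.002]
contact_force: [1.5, -0.1, 0.1]
opening: -0.0001
grip_force: 0.0
```

```bash
python3 - <<'E'
from h import *
import pickle
print(tc()); s0=pickle.load(open("scene.pkl","rb"))
s=vision.get_image("scene");t=vision.get_image("top")
# wood test along lid's predicted front & side frame top (z=.1), and bare above (old lid spot)
def wood(c,X):
    u,v=np.round(proj(c,X)).astype(int); h,sa,va=cv2.cvtColor(c["image"],cv2.COLOR_BGR2HSV)[v,u]; return int(h),int(sa),int(va)
for n,c in(("s",s),("t",t)):
    print(n,[wood(c,case(-.073,y,.1)) for y in(.15,.08,.03,-.06,-.15)],[wood(c,case(x,.165,.1)) for x in(-.05,0,.05)])
g=cv2.cvtColor(s["image"],cv2.COLOR_BGR2HSV)
# front frame upper outer edge in scene: scan z at case x=-.078,y=-.1 : brightness
for y in(-.12,.1): print([int(s["image"][tuple(np.round(proj(s,case(-.078,y,z/1000))).astype(int)[::-1])][2]) for z in range(40,150,4)])
# bark/bystanders: differences between first and now in top view away from case/arm/rake
t0=pickle.load(open("top.pkl","rb"))
d=cv2.absdiff(cv2.GaussianBlur(t["image"],(5,5),0),cv2.GaussianBlur(t0["image"],(5,5),0)).max(2)>30
n,l,st,ce=cv2.connectedComponentsWithStats(d.astype(np.uint8)); print([x.tolist() for x in st[1:] if x[4]>30])
maps(s,t,(.07,),xs=range(50,-61,-25))
E
```

```text
(array([-102.8, -265.3,  299.8]), 30.95, array([ 1.5, -0.1,  0.1]), -0.00014944146348495682, array([-0.047,  0.999]))
s [(16, 107, 131), (15, 103, 218), (15, 105, 148), (15, 108, 147), (15, 108, 144)] [(14, 101, 156), (16, 89, 224), (15, 102, 208)]
t [(17, 100, 89), (17, 104, 142), (17, 98, 104), (17, 101, 101), (16, 94, 95)] [(17, 90, 108), (17, 103, 141), (17, 103, 134)]
[120, 120, 119, 119, 123, 122, 113, 87, 110, 120, 125, 123, 128, 112, 110, 125, 150, 149, 155, 154, 171, 187, 200, 207, 205, 209, 208, 198]
[116, 116, 115, 112, 124, 123, 94, 110, 122, 130, 131, 153, 142, 125, 128, 189, 152, 146, 155, 168, 197, 194, 169, 134, 147, 161, 183, 226]
[[214, 183, 149, 78, 8030], [390, 210, 44, 11, 297], [399, 222, 10, 21, 70], [347, 234, 110, 118, 5582], [160, 252, 79, 78, 2254], [16, 307, 198, 173, 12115], [321, 353, 74, 65, 1930], [217, 362, 80, 116, 4519], [326, 395, 30, 22, 271], [296, 402, 9, 15, 66], [299, 419, 65, 56, 2112], [207, 462, 27, 18, 137], [283, 463, 24, 17, 145], [242, 465, 20, 15, 197], [181, 469, 10, 11, 46], [236, 468, 8, 12, 42]]
top 0.07
  50 ................................................................................
  25 ................................................................................
   0 ................................................................................
 -25 ................................................................................
 -50 ................................................................................
scene 0.07
  50 ................................................................................
  25 ................................................................................
   0 ................................................................................
 -25 ................................................................................
 -50 ................................................................................
```

```bash
python3 - <<'E'
from h import *
import pickle
t0=pickle.load(open("top.pkl","rb"));t=vision.get_image("top")
for n,(x,y,w,h) in dict(jar=(240,275,26,26),stapler=(165,195,40,82),calc=(345,145,40,50),pen=(175,165,45,40)).items():
    r=[]
    for c in(t0,t):
        m=c["image"][y:y+h,x:x+w].max(2)<40; p=np.argwhere(m); r.append((len(p),p.mean(0).round(1).tolist()))
    print(n,r)
E
```

```text
jar [(0, [nan, nan]), (79, [12.1, 13.4])]
stapler [(978, [37.7, 18.2]), (966, [37.8, 18.2])]
calc [(3, [41.0, 35.0]), (9, [45.6, 12.1])]
pen [(1040, [21.8, 21.6]), (1017, [21.6, 21.6])]<stdin>:7: RuntimeWarning: Mean of empty slice.
  ret = um.true_divide(
```

```bash
python3 -c "
from station import ctrl
print(ctrl.finish_job())"
```

```text
the job is handed in; nothing more can be done
None
```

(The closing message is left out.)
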